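# Release the latched grooming box with a dowel and sweep the brush in

## Robot

A 7-joint arm with a two-finger parallel gripper is mounted at the origin on the work surface. World frame = base frame: x ahead of the robot, y to its left, z up, the work surface at z = 0. Lengths are in m, angles in rad, forces in N, time in s.
With the tool pointing down it reaches from about 0.425 to 0.875 m from the base axis. Payload 8.4 kg.
Tool frame: the origin (TCP) lies at the very end of the fingers, on their centre line; the grasp point (between the pads) lies 19 mm behind it; z points along the fingers, y is the direction in which the jaws open and shut (so a half turn about z gives the same grasp; the last joint's range is limited). The gripper opens to 87 mm and grips with 3 to 60 N. Pads are 19 mm wide; open, the fingers measure 117 mm over their backs; the gripper's body (75 mm by 190 mm) begins 51 mm behind the grasp point.
Start: joints at [1.117, 0.333, 0.04, 1.465, -0.013, 1.343, -0.059], TCP at [0.226, -0.609, 0.223] pointing down, gripper open.
Joint ranges: [-2.58, 2.58], [-0.38, 2.09], [-1.3, 1.39], [0.25, 2.4], [-1.5, 4.64], [0.08, 2.09], [-2.65, 2.65]. Speed limits (rad/s): [2.22, 2.22, 2.79, 2.79, 3.14, 3.14, 3.14].

## Interface

Orientations are given as a unit quaternion [w, x, y, z].
In Python, from bench import robot gives the robot as it stands.
- The arm moves only by the shell command python3 -m jog 'ROWS'. ROWS is JSON, a list of rows, each a list of 7 numbers: the shift along the tool's x, y, z in m, then the turn, a rotation vector about the tool's x, y, z in rad, then the gripper's target within -1 to 1 (shut at 1, half-way at 0, fully open at -1). A call has 1 to 10 rows; each row shifts and turns the pose as measured when the row begins, along the tool's axes as they then stand; what a row does not reach is not made up. A row lasts 1/10 s, in which the tool goes at most 50 mm and 8.59 degrees, less where a joint would pass 70% of its speed; a pose out of reach is approached as far as the arm can. A call with a gripper value outside its range is refused whole. The fingers move at their own pace and stop on an object; the grip force is fixed at half the most. Time passes only in rows, so rows that do not move let the fingers close. It gives the time, the measured TCP pose, the force and the opening at its end, in the units of the state.
- robot.read_state(): the state, without advancing time (a new reading comes with each control period).
- robot.snapshot(name): name is "side" or "top"; returns a dict with "img" (384x512x3 uint8, red, green, blue), "depth" (384x512 float32, m along the optical axis (not along the pixel's ray), 0 where there is no reading), "fx", "fy", "cx", "cy" (pixels), "D" ([k1, k2, p1, p2, k3] as OpenCV has them; the pictures are not rectified), "R" (3x3) and "t" (3): a world point X has camera coordinates R X + t. Camera axes: x right, y down, z forward; pixel columns grow to the right and rows downward; lengths in m; the calibration is good to about 2 mm. A picture is of the moment at which its call begins.
- robot.close_job(): hands the job in, once; it reports no verdict.
The state is a dict: "time": time; "joint_pos": joint angles; "qd": joint speeds; "joint_torque": joint torques, N m; "tool_pos": TCP position; "ee_rot": TCP orientation; "ft_force": force on the tool from outside, world axes, zero at the start; "torque": the same for the moment, N m; "finger_gap": finger opening in m.
Only numpy, scipy, OpenCV 4.12 (cv2) and the standard library are available. Lean on these libraries where they do the work, as an engineer would, in place of code of your own. Each camera call takes 0.05 s, during which the arm holds its last target.

## Task

Put the black silicone brush away in the latched bamboo box: take the wooden dowel from its rest and poke it through the hole in the back of the box to push in the red spring latch, so that the lid springs fully open. Then, without lifting the brush, slide it off the edge of the white slab so that it drops into the open box. Leave the dowel lying back on its rest, and do not disturb the treat pot, ramekin, flea comb or rake.

Things in the scene. Friction and masses are not known exactly. Their poses are not given: they have to be found in the camera images.
- slab: Raised white slab, fixed, 210 mm along its x, 220 mm along its y, top 90 mm above the counter. Origin on the counter below the middle of the long edge that faces the box: the slab spans x -105..105 and y 0..220 mm in this frame. Its plinth is set back beneath it.
- box: Closed bamboo box, fixed on the counter against the slab's edge (3 mm gap), 190 (x) x 150 (y) x 84 mm high; origin at the centre of its underside, axes parallel to the slab's. Its +y side faces the slab, its +x side is the back with the release hole (away from the robot), and its lid slides out to -y. Walls 8 mm (back wall 10 mm); rims 84 mm high, the -y wall 56 mm. A cross wall at x 50..55 mm separates the latch space at the back from the storage bay.
- bay (a point): Centre of the storage bay's floor (8 mm above the counter), axes as the box. The bay measures 137 mm along x (box x -87..50) and 134 mm along y. With the lid open it is open above, except that a 4 mm wide rail runs along the top of the -x wall.
- hole (a point): Centre of the mouth of the release hole, on the outside of the box's back wall, 45 mm above the counter; axes as the box. The hole is 22 mm square with a brass rim, runs level through the 10 mm wall along the box's x; enter it moving to box -x.
- latch_face (a point): Centre of the face of the red spring latch behind the hole, 13 mm in from the mouth (3 mm behind the inside of the wall) when at rest; the face is 36 mm wide, 32 mm high; moves to box -x when pushed.
- latch (a joint): Push-in of the latch, m: 0 at rest, 0.014 at its stop; springs back. It lets go of the lid at about 0.008. About 2 N to start, 4 N at 0.008, 5.5 N at the stop.
- striker: The red plate that is the visible face of the latch, moving with it. Its frame has the box's axes and at rest the box's origin (on the counter).
- lid (a joint): Opening of the spring-loaded sliding lid, m: 0 closed and latched, 0.125 fully open. Once unlatched it slides by itself to box -y in about 1 s and stays open; its outer lip then stands 208 mm from the box's centre line, its top 80 mm above the counter.
- lid_lip (a point): Middle of the outer face of the lid's front lip (box -y side), 67 mm above the counter; moves with the lid.
- dowel: Loose wooden dowel, round, 12 mm thick and 160 mm long, along its x; a blue square grip, 18 x 18 mm and 50 mm long, surrounds its middle. Origin at its centre; both ends alike. 60 g.
- rest: Fixed white rest for the dowel, base 130 (x) x 60 (y) x 8 mm, with two upward-opening V supports at x -48 and +48 mm (10 mm thick, tops 52 mm above the counter, V mouth about 36 mm wide). Origin at the centre of its underside; the dowel lies along its x, the grip free between the Vs.
- rest_mid (a point): Where the dowel's centre lies on the rest, 42.5 mm above the counter; axes as the rest.
- brush: Loose black silicone brush, a block 90 (x) x 55 (y) x 32 mm with grey ridges on top and nubs below, lying on the slab. Origin at the centre of its underside. About 110 g.
- brush_center (a point): Centre of the brush, 16 mm above its underside.
- treat_pot: Blue ceramic treat pot, 90 mm wide, 108 mm high, loose; origin under its centre. Bystander.
- ramekin: Small glass ramekin, 84 mm wide, 40 mm high, loose; origin under its centre. Bystander.
- flea_comb: Chrome flea comb lying flat, 64 mm wide (x), about 131 mm long (y -97..34 mm), 10 mm high, loose. Bystander.
- rake: Grey deshedding rake lying flat, head 90 mm wide (x), about 160 mm long (y -78..82 mm), 31 mm high, loose. Bystander.
Mind the look-alikes: they are no part of the job. What is shaped like the box but purple is not meant.

How it is judged:
On the way, in this order (a step that is already met when the one before it is completed fails the run):
1. the latch is pushed in with the dowel (value of joint latch above 0.006 m and contact force between dowel and striker above 0.3 N), for 0.04 s.
2. the lid has sprung fully open (value of joint lid above 0.115 m), for 0.2 s.
3. the brush lies in the storage bay (x of brush_center in the frame of box between -0.087 and 0.05 m and y of brush_center in the frame of box between -0.067 and 0.067 m and z of brush_center in the frame of box below 0.058 m), for 0.2 s.
At the end, for the whole second after the job is handed in: The brush lies still in the storage bay (centre within its walls, below 58 mm); the lid is open over 115 of 125 mm; the latch is let go (in under 4 mm); the dowel lies still in the Vs of its rest, centre within 25 mm of the middle, axis within 0.2 rad (all of step 3 and linear speed of each of brush, dowel below 0.02 m/s and value of joint lid above 0.115 m and value of joint latch below 0.004 m and distance between dowel and rest_mid below 0.025 m and angle between the x axis of dowel and the x axis of rest, either way round below 0.2 rad); the robot touches nothing.
It fails at once if the brush is lifted (its centre more than 35 mm above where it lies on the slab) (height (world z) of brush_center above 0.141 m).
It fails at once if the treat pot is moved by more than 20 mm (distance of treat_pot from where it was at the start of the episode above 0.02 m).
It fails at once if the ramekin is moved by more than 20 mm (distance of ramekin from where it was at the start of the episode above 0.02 m).
It fails at once if the flea comb is moved by more than 20 mm (distance of flea_comb from where it was at the start of the episode above 0.02 m).
It fails at once if the rake is moved by more than 20 mm (distance of rake from where it was at the start of the episode above 0.02 m).
It also fails if it takes over 69 s, if anything falls off the work surface, if the arm or the gripper's body presses on something with over 40 N, if the wrist force passes 120 N, or if a joint passes its speed limit or range.

## Working session

There is one attempt and no reset: what is moved stays moved. The work goes in short steps, Python scripts to look and compute and a shell command to move; the robot and the scene stay as the last step left them, time stands still between calls to the robot, and variables do not carry over. Pictures are saved under pics/ and viewed, and the job is handed in when it is done.

```bash
ls; mkdir -p pics; python3 - <<'E'
from bench import robot
import cv2,numpy as np
s=robot.read_state(); print(s)
for n in("side","top"):
    d=robot.snapshot(n); np.savez(f"pics/{n}0.npz",**d)
    cv2.imwrite(f"pics/{n}0.png",cv2.resize(d["img"][:,:,::-1],(800,600),interpolation=cv2.INTER_CUBIC))
    print(n,d["fx"],d["fy"],d["cx"],d["cy"],d["D"],d["R"],d["t"],-d["R"].T@d["t"])
E
```

```text
pics
{'time': 0.0, 'joint_pos': array([ 1.11680576,  0.33392231,  0.03987057,  1.46632192, -0.01343477,
        1.3433258 , -0.05851374]), 'qd': array([ 0.0014079 , -0.00056454, -0.00018246,  0.00067919, -0.00141092,
       -0.00034067,  0.00077977]), 'joint_torque': array([-5.30592752e-04, -6.56358218e+01,  1.33488547e+00, -4.03801203e+01,
       -5.97659103e-02,  4.47747158e-02,  1.43470352e-04]), 'tool_pos': array([ 0.22561385, -0.60904924,  0.22162708]), 'ee_rot': array([-8.34198496e-04,  9.84309531e-01,  1.76448334e-01, -1.90778661e-04]), 'ft_force': array([ 1.66413784,  0.09058581, -0.34708009]), 'torque': array([-0.02130682, -0.01163182, -0.04439457]), 'finger_gap': 0.08745273822847793}
side 359.7778701661788 359.7778701661788 258.8710019151997 191.3945425904649 [-0.00442604  0.          0.          0.          0.        ] [[-0.85463157 -0.51897609  0.01639226]
 [-0.41295974  0.66023251 -0.62734144]
 [ 0.3147525  -0.54291514 -0.77857177]] [0.4260825  0.27765967 1.10096648] [0.13227386 0.63553807 1.02438439]
top 410.14638857023067 410.14638857023067 259.38234495017514 199.74894959050488 [-0.0076202  0.         0.         0.         0.       ] [[ 0.02103391 -0.99970107 -0.01246388]
 [-0.9972741  -0.02009769 -0.07099617]
 [ 0.07072445  0.01392324 -0.99739871]] [0.0124554  0.50864294 1.2443645 ] [0.41898744 0.00534865 1.2773945 ]
```

View pics/side0.png

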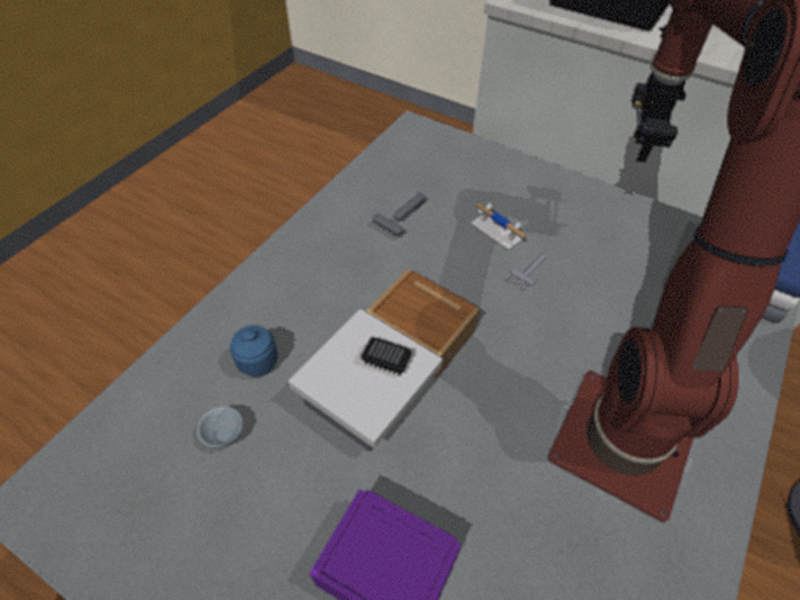

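View pics/top0.png

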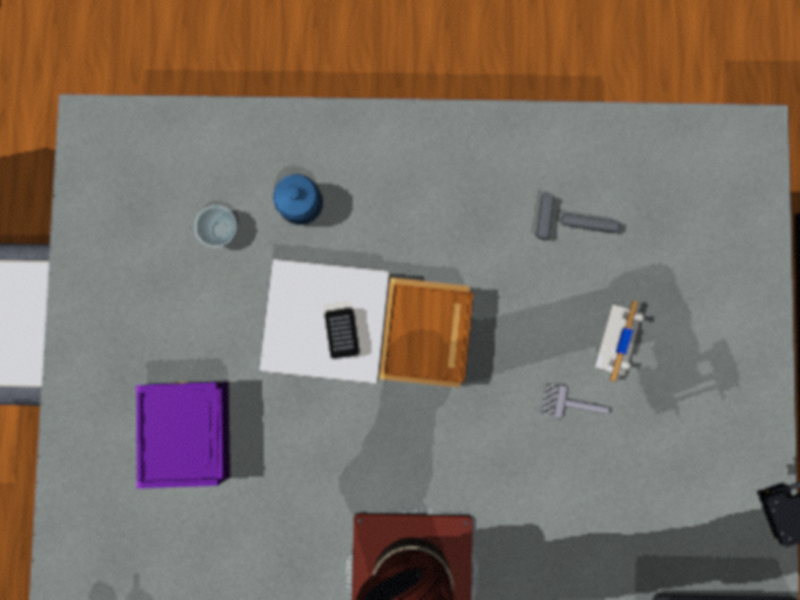

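```bash
cat > h.py <<'E'
import numpy as np,cv2
from scipy.spatial.transform import Rotation as Ro
def cloud(d):
    h,w=d["depth"].shape; u,v=np.meshgrid(np.arange(w),np.arange(h))
    K=np.array([[d["fx"],0,d["cx"]],[0,d["fy"],d["cy"]],[0,0,1.]])
    p=cv2.undistortPoints(np.stack([u.ravel(),v.ravel()],1).astype(np.float32)[:,None],K,np.array(d["D"],float)).reshape(h,w,2)
    z=d["depth"]; P=np.dstack([p*z[...,None],z])
    return (P-d["t"])@d["R"]
def proj(d,X):
    K=np.array([[d["fx"],0,d["cx"]],[0,d["fy"],d["cy"]],[0,0,1.]])
    return cv2.projectPoints(np.atleast_2d(np.array(X,float)),cv2.Rodrigues(np.array(d["R"]))[0],np.array(d["t"]),K,np.array(d["D"],float))[0].reshape(-1,2)
def rect(P):
    r=cv2.minAreaRect(P[:,:2].astype(np.float32)); return r,cv2.boxPoints(r)
E
cat > m.py <<'E'
from h import *
for n in("top","side"):
    d=dict(np.load(f"pics/{n}0.npz")); P=cloud(d); img=d["img"]; hsv=cv2.cvtColor(img,cv2.COLOR_RGB2HSV); Z=P[...,2]
    H,S,V=[hsv[...,i].astype(int) for i in range(3)]
    tab=(Z>-.02)&(Z<.02)&(P[...,0]>.2)&(P[...,0]<.9)&(abs(P[...,1])<.6); print(n,"table z",np.median(Z[tab]))
    X,Y=P[...,0],P[...,1]
    reg=(X>.3)&(X<.75)&(Y>-.2)&(Y<.35)
    ms={"slab":reg&(Z>.08)&(Z<.1)&(S<40)&(V>140),
        "slab+brush":reg&(Z>.08)&(Z<.13)&(S<60)&(Y>0),
        "box":reg&(Z>.066)&(Z<.1)&(S>90)&(H<25),
        "brush":reg&(Z>.105)&(Z<.14),
        "brushdark":reg&(Z>.08)&(Z<.14)&(V<70)&(S<90),
        "grip":(X>.3)&(X<.75)&(Y<-.3)&(Z>.02)&(Z<.1)&(H>100)&(H<130)&(S>120),
        "wood":(X>.3)&(X<.75)&(Y<-.3)&(Y>-.65)&(Z>.025)&(Z<.1)&(H<25)&(S>90),
        "restall":(X>.4)&(X<.62)&(Y<-.38)&(Y>-.62)&(Z>.004)&(Z<.03)&(S<50)&(V>120)}
    for k,m in ms.items():
        m=cv2.morphologyEx(m.astype(np.uint8),cv2.MORPH_OPEN,np.ones((2,2)))>0
        if m.sum()<5: print(k,m.sum());continue
        nl,L,st,_=cv2.connectedComponentsWithStats(m.astype(np.uint8))
        if k not in("wood",):
            m=L==1+np.argmax(st[1:,4])
        r,b=rect(P[m]); print(k,m.sum(),"c",np.round(r[0],4),"sz",np.round(r[1],4),"ang",round(r[2],2),"z",np.round(np.percentile(Z[m],[5,50,95]),4),"corners",b.round(3).tolist(),"mean",P[m].mean(0).round(4))
E
python3 m.py
```

```text
top table z -6.82874108104205e-05
slab 4734 c [0.4831 0.1505] sz [0.2997 0.2214] ang 85.43 z [0.0852 0.0899 0.094 ] corners [[0.3610000014305115, 0.009999999776482582], [0.5820000171661377, -0.00800000037997961], [0.6050000190734863, 0.29100000858306885], [0.38499999046325684, 0.3089999854564667]] mean [0.4851 0.1743 0.0932]
slab+brush 5408 c [0.4846 0.1504] sz [0.2997 0.2244] ang 85.43 z [0.0853 0.0902 0.1221] corners [[0.3610000014305115, 0.009999999776482582], [0.5839999914169312, -0.00800000037997961], [0.6079999804496765, 0.29100000858306885], [0.38499999046325684, 0.3089999854564667]] mean [0.482  0.1686 0.0969]
box 3491 c [ 0.466  -0.0247] sz [0.1654 0.1981] ang 85.26 z [0.073  0.0784 0.085 ] corners [[0.36000001430511475, -0.0989999994635582], [0.5580000281333923, -0.11500000208616257], [0.5720000267028809, 0.05000000074505806], [0.37400001287460327, 0.06599999964237213]] mean [ 0.4651 -0.0208  0.0832]
brush 607 c [0.4621 0.0851] sz [0.093  0.1557] ang 2.45 z [0.0905 0.1214 0.1257] corners [[0.41200000047683716, 0.16099999845027924], [0.4189999997615814, 0.004999999888241291]
[... 2999 characters left out ...]
99940395355, -0.3889999985694885], [0.4359999895095825, -0.3799999952316284]] mean [ 0.4532 -0.392   0.0488]
wood 41 c [ 0.4523 -0.3931] sz [0.1374 0.0504] ang 2.42 z [0.0024 0.0463 0.0504] corners [[0.382999986410141, -0.3709999918937683], [0.38499999046325684, -0.42100000381469727], [0.5220000147819519, -0.41499999165534973], [0.5199999809265137, -0.36500000953674316]] mean [ 0.4461 -0.3938  0.0432]
restall 149 c [0.2883 0.0961] sz [0.0939 1.1191] ang 20.93 z [0.0043 0.0079 0.0163] corners [[0.04500000178813934, 0.6019999980926514], [0.4440000057220459, -0.4429999887943268], [0.5320000052452087, -0.4099999964237213], [0.13199999928474426, 0.6359999775886536]] mean [ 0.474  -0.3885  0.0155]
```

```bash
cat >> h.py <<'E'
def plane(d,uv,z):
    K=np.array([[d["fx"],0,d["cx"]],[0,d["fy"],d["cy"]],[0,0,1.]])
    p=cv2.undistortPoints(np.array(uv,np.float32).reshape(-1,1,2),K,np.array(d["D"],float)).reshape(-1,2)
    r=np.c_[p,np.ones(len(p))]@d["R"]; c=-d["R"].T@d["t"]
    return c+r*((z-c[2])/r[:,2])[:,None]
E
cat > m2.py <<'E'
from h import *
for n in("top","side"):
    d=dict(np.load(f"pics/{n}0.npz")); img=d["img"]; P=cloud(d); 
    for s in range(1):
        P=np.dstack([cv2.medianBlur(P[...,i].astype(np.float32),5) for i in range(3)])
    X,Y,Z=P[...,0],P[...,1],P[...,2]
    hsv=cv2.cvtColor(cv2.GaussianBlur(img,(3,3),0),cv2.COLOR_RGB2HSV); H,S,V=[hsv[...,i].astype(int) for i in range(3)]
    reg=(X>.3)&(X<.75)&(Y>-.2)&(Y<.35)
    rr=(X>.3)&(X<.65)&(Y<-.3)&(Y>-.6)
    ms={"slab":(reg&(Z>.08)&(Z<.1)&(S<40)&(V>140),.09),
     "box":(reg&(Z>.06)&(Z<.1)&(S>80)&(H<25),.084),
     "brush":(reg&(Z>.085)&(V<100)&(Y>.03),.12),
     "grip":(rr&(H>100)&(H<130)&(S>110),.0515),
     "wood":(rr&(H<25)&(S>80),.0465),
     "rest":(rr&(S<40)&(V>130)&(Z>-.01)&(Z<.02),.008)}
    for k,(m,z) in ms.items():
        nl,L,st,_=cv2.connectedComponentsWithStats(m.astype(np.uint8))
        if nl<2: print(n,k,0);continue
        if k!="wood": m=L==1+np.argmax(st[1:,4])
        vv,uu=np.nonzero(m); Q=plane(d,np.c_[uu,vv],z); r,b=rect(Q)
        print(n,k,m.sum(),"c",np.round(r[0],4),"sz",np.round(r[1],4),"ang",round(r[2],1),"cor",np.round(b,3).tolist(),"mean",Q.mean(0).round(4)[:2], "pca", np.round(np.degrees(np.arctan2(*np.linalg.svd(Q[:,:2]-Q[:,:2].mean(0),full_matrices=False)[2][0][::-1])),1))
    crop=img
    def save(c,name,r0,r1,c0,c1,f): cv2.imwrite(f"pics/{name}",cv2.resize(crop[r0:r1,c0:c1,::-1],None,fx=f,fy=f,interpolation=cv2.INTER_CUBIC))
    if n=="top": save(0,"ct1.png",150,260,160,310,5); save(0,"ct2.png",180,260,370,440,7)
E
python3 m2.py
```

```text
top slab 4768 c [0.4857 0.1726] sz [0.2197 0.2096] ang 85.2 cor [[0.3720000088214874, 0.07199999690055847], [0.5809999704360962, 0.05400000140070915], [0.5989999771118164, 0.27300000190734863], [0.38999998569488525, 0.29100000858306885]] mean [0.4881 0.1772] pca -76.0
top box 3546 c [ 0.4684 -0.0174] sz [0.1596 0.1899] ang 85.1 cor [[0.367000013589859, -0.08900000154972076], [0.5559999942779541, -0.10499999672174454], [0.5699999928474426, 0.05400000140070915], [0.38100001215934753, 0.07000000029802322]] mean [ 0.4679 -0.0171] pca 175.5
top brush 569 c [0.462  0.1353] sz [0.0865 0.0534] ang 9.5 cor [[0.41499999165534973, 0.1550000011920929], [0.42399999499320984, 0.10199999809265137], [0.5090000033378601, 0.11599999666213989], [0.5, 0.16899999976158142]] mean [0.4618 0.1353] pca -170.2
top grip 103 c [ 0.4607 -0.3951] sz [0.0196 0.0475] ang 71.5 cor [[0.4350000023841858, -0.3970000147819519], [0.47999998927116394, -0.41200000047683716], [0.4860000014305115, -0.3930000066757202], [0.4410000145435333, -0.3779999911785126]] mean [ 0.4606 -0.3955] pca 160.5
top wood 126 c [ 0.4604 -0.3956
[... 1444 characters left out ...]
52180481, -0.41100001335144043], [0.48500001430511475, -0.38600000739097595], [0.4410000145435333, -0.37400001287460327]] mean [ 0.4586 -0.3926] pca 153.0
side wood 43 c [ 0.4556 -0.3948] sz [0.0115 0.1525] ang 74.6 cor [[0.38100001215934753, -0.3799999952316284], [0.527999997138977, -0.42100000381469727], [0.531000018119812, -0.4090000092983246], [0.3840000033378601, -0.36899998784065247]] mean [ 0.4489 -0.3931] pca 164.3
side rest 262 c [ 0.4629 -0.3909] sz [0.0538 0.1335] ang 75.9 cor [[0.3919999897480011, -0.4009999930858612], [0.5210000276565552, -0.43299999833106995], [0.5339999794960022, -0.38100001215934753], [0.4050000011920929, -0.3490000069141388]] mean [ 0.4603 -0.3883] pca 165.8
```

```bash
cat > go.py <<'E'
# go.py x y z yaw_deg : remaining turn about tool axes, and shift in tool axes AFTER the turn and NOW
import sys; from h import *; from bench import robot
s=robot.read_state(); x,y,z,w=map(float,sys.argv[1:5]); w=np.radians(w)
Rt=np.array([[np.cos(w),np.sin(w),0],[np.sin(w),-np.cos(w),0],[0,0,-1]])
q=s["ee_rot"]; R=Ro.from_quat([q[1],q[2],q[3],q[0]]).as_matrix(); p=s["tool_pos"]; d=np.array([x,y,z])-p
print("t",round(s["time"],2),"pos",p.round(4),"yaw",np.degrees(np.arctan2(R[1,0],R[0,0])).round(2),"F",s["ft_force"].round(1),"gap",round(s["finger_gap"],4))
print("turn",Ro.from_matrix(R.T@Rt).as_rotvec().round(3),"shift after turn",(Rt.T@d).round(4),"now",(R.T@d).round(4))
E
python3 go.py 0.4605 -0.3955 0.12 -16
python3 -m jog '[[0,0,0,0,0,0.127,-1],[0,0,0,0,0,0.127,-1],[0,0,0,0,0,0.127,-1],[0,0,0,0,0,0.127,-1],[0,0,0,0,0,0.127,-1]]'
python3 go.py 0.4605 -0.3955 0.12 -16
```

```text
t 0.1 pos [ 0.2257 -0.6091  0.2218] yaw 20.33 F [0.1 0.3 0.7] gap 0.0867
turn [-0.001  0.001  0.634] shift after turn [ 0.1668 -0.2701  0.1018] now [ 0.2944 -0.1186  0.1019]
time: 0.6
tool_pos: [0.225, -0.6079, 0.219]
ee_rot: [-0.003, 0.989, -0.15, -0.002]
ft_force: [0.7, -0.8, 0.2]
finger_gap: 0.0874
t 0.6 pos [ 0.225  -0.6079  0.219 ] yaw -17.31 F [ 0.7 -0.8  0.2] gap 0.0874
turn [-0.005  0.004 -0.023] shift after turn [ 0.1679 -0.2691  0.099 ] now [ 0.1621 -0.2724  0.0997]
```

```bash

python3 -m jog '[[0.02,-0.033,0.004,0,0,-0.003,-1],[0.02,-0.033,0.012,0,0,-0.003,-1],[0.02,-0.033,0.012,0,0,-0.003,-1],[0.02,-0.033,0.012,0,0,-0.003,-1],[0.02,-0.033,0.012,0,0,-0.003,-1],[0.02,-0.033,0.012,0,0,-0.003,-1],[0.02,-0.033,0.012,0,0,-0.003,-1],[0.01,-0.018,0.006,0,0,0,-1],[0,0,0,0,0,0,-1]]'
python3 go.py 0.4605 -0.3955 0.12 -16
```

```text
time: 1.5
tool_pos: [0.4457, -0.4052, 0.13]
ee_rot: [-0.004, 0.99, -0.144, -0.005]
ft_force: [-1.0, 0.3, 0.8]
finger_gap: 0.0874
t 1.5 pos [ 0.4457 -0.4052  0.13  ] yaw -16.59 F [-1.   0.3  0.8] gap 0.0874
turn [-0.007  0.01  -0.01 ] shift after turn [ 0.0116 -0.0134  0.01  ] now [ 0.0115 -0.0135  0.01  ]
```

```bash

python3 -m jog '[[0.008,-0.008,0.005,-0.007,0.01,-0.01,-1],[0.004,-0.0055,0.005,0,0,0,-1],[0,0,0,0,0,0,-1]]'
python3 go.py 0.4605 -0.3955 0.12 -16
python3 - <<'E'
from bench import robot
from h import *
for n,(r0,r1,c0,c1,f) in{"top":(170,270,360,450,6),"side":(110,170,270,360,8)}.items():
    d=robot.snapshot(n); cv2.imwrite(f"pics/{n}1.png",cv2.resize(d["img"][r0:r1,c0:c1,::-1],None,fx=f,fy=f,interpolation=cv2.INTER_CUBIC))
E
```

```text
time: 1.8
tool_pos: [0.4605, -0.3965, 0.119]
ee_rot: [0.001, 0.99, -0.14, -0.0]
ft_force: [0.4, -0.0, 0.7]
finger_gap: 0.0869
t 1.8 pos [ 0.4605 -0.3965  0.119 ] yaw -16.07 F [ 0.4 -0.   0.7] gap 0.0869
turn [ 0.002  0.    -0.001] shift after turn [-0.0003 -0.0009 -0.001 ] now [-0.0003 -0.0009 -0.001 ]
```

View pics/side1.png

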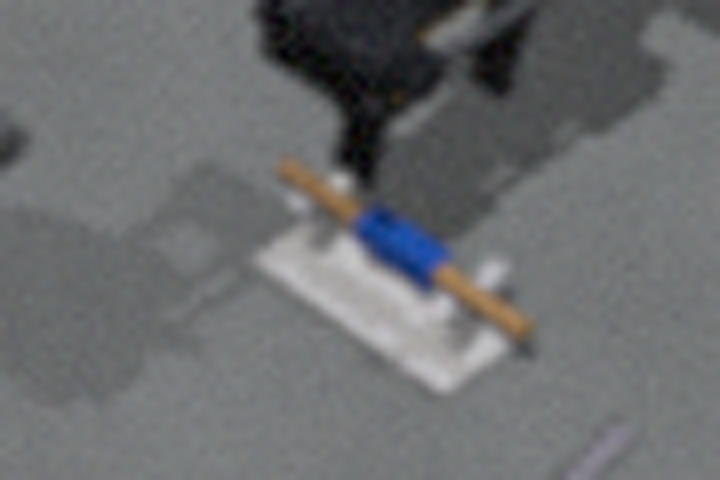

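View pics/top1.png

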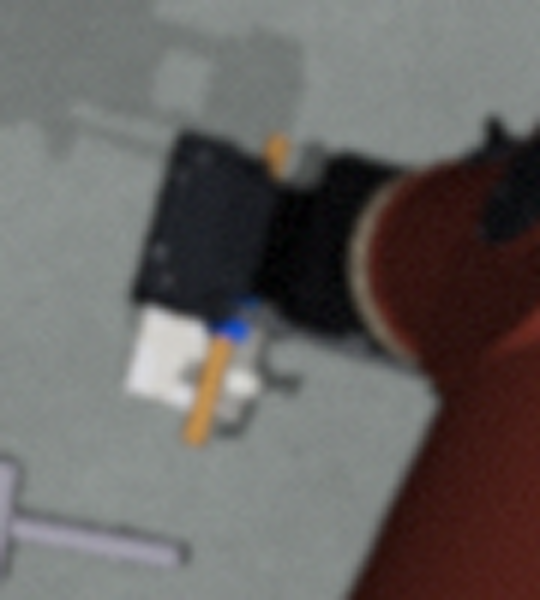

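Side crop: the dowel (grip at about (405,240)) lies on the rest, with the open finger just beyond it at (360,170). The top crop shows the hand over the grip, in line with it. I'm descending and gripping.

```bash

python3 -m jog '[[0,-0.001,0.03,0,0,0,-1],[0,0,0.03,0,0,0,-1],[0,0,0.025,0,0,0,-1],[0,0,0.008,0,0,0,-1],[0,0,0,0,0,0,-1]]'
python3 go.py 0.4605 -0.3955 0.0235 -16
```

```text
time: 2.4
tool_pos: [0.4586, -0.403, 0.0274]
ee_rot: [0.004, 0.99, -0.144, 0.002]
ft_force: [0.8, 0.0, 0.4]
finger_gap: 0.087
t 2.4 pos [ 0.4586 -0.403   0.0274] yaw -16.55 F [0.8 0.  0.4] gap 0.087
turn [ 0.007 -0.005 -0.01 ] shift after turn [-0.0002 -0.0077  0.0039] now [-0.0003 -0.0078  0.0039]
```

```bash

python3 -m jog '[[0,-0.007,0.004,0.007,-0.005,-0.01,-1],[0,-0.001,0,0,0,0,-1],[0,0,0,0,0,0,-1]]'
python3 go.py 0.4605 -0.3955 0.0235 -16
```

```text
time: 2.7
tool_pos: [0.4621, -0.3966, 0.0264]
ee_rot: [0.001, 0.99, -0.139, 0.002]
ft_force: [-0.7, 0.6, 0.1]
finger_gap: 0.0871
t 2.7 pos [ 0.4621 -0.3966  0.0264] yaw -16.0 F [-0.7  0.6  0.1] gap 0.0871
turn [ 0.001 -0.003  0.   ] shift after turn [-0.0018 -0.0006  0.0029] now [-0.0018 -0.0006  0.0029]
```

```bash

python3 -m jog '[[-0.0015,-0.0005,0.003,0,-0.003,0,-1],[0,0,0,0,0,0,1],[0,0,0,0,0,0,1],[0,0,0,0,0,0,1],[0,0,0,0,0,0,1],[0,0,0,0,0,0,1],[0,0,0,0,0,0,1],[0,0,0,0,0,0,1]]'
python3 go.py 0.4605 -0.3955 0.0235 -16
```

```text
time: 3.5
tool_pos: [0.4618, -0.3963, 0.0252]
ee_rot: [0.001, 0.99, -0.139, 0.001]
ft_force: [-0.2, 0.3, 0.8]
finger_gap: 0.0392
t 3.5 pos [ 0.4618 -0.3963  0.0252] yaw -15.98 F [-0.2  0.3  0.8] gap 0.0392
turn [ 0.002 -0.003  0.   ] shift after turn [-0.0015 -0.0004  0.0017] now [-0.0015 -0.0004  0.0017]
```

```bash

python3 -m jog '[[0,0,0.001,0,0,0,1],[0,0,0,0,0,0,1],[0,0,0,0,0,0,1],[0,0,0,0,0,0,1],[0,0,0,0,0,0,1],[0,0,0,0,0,0,1]]'
python3 go.py 0.4605 -0.3955 0.0235 -16
```

```text
time: 4.1
tool_pos: [0.4609, -0.3986, 0.0244]
ee_rot: [0.003, 0.99, -0.14, 0.001]
ft_force: [-0.6, -1.0, -0.7]
finger_gap: 0.0178
t 4.1 pos [ 0.4609 -0.3986  0.0244] yaw -16.09 F [-0.6 -1.  -0.7] gap 0.0178
turn [ 0.005 -0.004 -0.001] shift after turn [-0.0013 -0.0029  0.0009] now [-0.0013 -0.0029  0.0009]
```

```bash

python3 -m jog '[[0,0,-0.02,0,0,0,1],[0,0,-0.03,0,0,0,1],[0,0,-0.04,0,0,0,1],[0,0,-0.04,0,0,0,1],[0,0,-0.02,0,0,0,1],[0,0,0,0,0,0,1]]'
python3 go.py 0.66 -0.03 0.16 -4.9
```

```text
time: 4.7
tool_pos: [0.4602, -0.3946, 0.1775]
ee_rot: [0.0, 0.99, -0.139, -0.001]
ft_force: [-0.2, -1.3, -1.2]
finger_gap: 0.0175
t 4.7 pos [ 0.4602 -0.3946  0.1775] yaw -15.93 F [-0.2 -1.3 -1.2] gap 0.0175
turn [ 0.001  0.002 -0.193] shift after turn [ 0.1679 -0.3804  0.0175] now [ 0.0921 -0.4055  0.0171]
```

```bash

python3 -m jog '[[0,0,0,0,0,-0.1,1],[0,0,0,0,0,-0.09,1],[0.018,-0.036,0,0,0,0,1],[0.018,-0.036,0,0,0,0,1],[0.018,-0.036,0,0,0,0,1],[0.018,-0.036,0,0,0,0,1],[0.018,-0.036,0,0,0,0,1],[0.018,-0.036,0,0,0,0,1],[0.018,-0.036,0,0,0,0,1],[0.018,-0.036,0,0,0,0,1]]'
python3 go.py 0.673 -0.0315 0.16 -4.9
```

```text
time: 5.7
tool_pos: [0.6252, -0.1138, 0.163]
ee_rot: [-0.001, 0.999, -0.045, -0.008]
ft_force: [0.7, 0.2, -1.2]
finger_gap: 0.0175
t 5.7 pos [ 0.6252 -0.1138  0.163 ] yaw -5.2 F [ 0.7  0.2 -1.2] gap 0.0175
turn [-0.002  0.016 -0.005] shift after turn [ 0.0406 -0.086   0.003 ] now [ 0.0402 -0.0862  0.0026]
```

```bash

python3 -m jog '[[0.015,-0.03,0,0,0.008,-0.005,1],[0.015,-0.03,0.001,0,0.008,0,1],[0.009,-0.02,0.001,0,0,0,1],[0,0,0,0,0,0,1]]'
python3 go.py 0.673 -0.0315 0.16 -4.9
```

```text
time: 6.1
tool_pos: [0.6715, -0.0237, 0.1532]
ee_rot: [-0.004, 0.999, -0.037, -0.004]
ft_force: [0.2, 0.9, -1.1]
finger_gap: 0.0174
t 6.1 pos [ 0.6715 -0.0237  0.1532] yaw -4.26 F [ 0.2  0.9 -1.1] gap 0.0174
turn [-0.008  0.008  0.011] shift after turn [ 0.0021  0.0077 -0.0068] now [ 0.002   0.0077 -0.0069]
```

```bash

python3 -m jog '[[0.002,0.007,0,-0.008,0.008,0.011,1],[0,0,0.03,0,0,0,1],[0,0,0.04,0,0,0,1],[0,0,0.03,0,0,0,1],[0,0,0.015,0,0,0,1],[0,0,0,0,0,0,1]]'
python3 go.py 0.673 -0.0315 0.027 -4.9
```

```text
time: 6.7
tool_pos: [0.6704, -0.0399, 0.0314]
ee_rot: [0.003, 0.999, -0.047, -0.0]
ft_force: [-0.2, 0.1, 0.2]
finger_gap: 0.0174
t 6.7 pos [ 0.6704 -0.0399  0.0314] yaw -5.38 F [-0.2  0.1  0.2] gap 0.0174
turn [ 0.006  0.001 -0.008] shift after turn [ 0.0019 -0.0086  0.0044] now [ 0.0018 -0.0086  0.0043]
```

```bash

python3 -m jog '[[0.002,-0.0085,0.004,0.006,0.001,-0.008,1],[0,0,0,0,0,0,1],[0,0,0,0,0,0,1]]'
python3 go.py 0.673 -0.0315 0.027 -4.9
python3 - <<'E'
from bench import robot
from h import *
for n in("top","side"):
    d=robot.snapshot(n); np.savez(f"pics/{n}2.npz",**d); u,v=proj(d,[.62,-.03,.05])[0].astype(int); print(u,v)
    r0,c0=max(0,v-45),max(0,u-60)
    c=cv2.resize(d["img"][r0:r0+90,c0:c0+120,::-1],None,fx=6,fy=6,interpolation=cv2.INTER_CUBIC)
    print(n,r0,c0); cv2.imwrite(f"pics/{n}2.png",c)
print(robot.read_state()["tool_pos"])
E
```

```text
time: 7.0
tool_pos: [0.6751, -0.0326, 0.0303]
ee_rot: [0.0, 0.999, -0.044, 0.002]
ft_force: [-0.5, 0.3, -0.2]
finger_gap: 0.0178
t 7.0 pos [ 0.6751 -0.0326  0.0303] yaw -5.0 F [-0.5  0.3 -0.2] gap 0.0178
turn [-0.    -0.004 -0.002] shift after turn [-0.0022 -0.0009  0.0033] now [-0.0022 -0.0009  0.0033]
277 162
top 117 217
234 183
side 138 174
[ 0.67503326 -0.03226598  0.03021382]
```

View pics/side2.png

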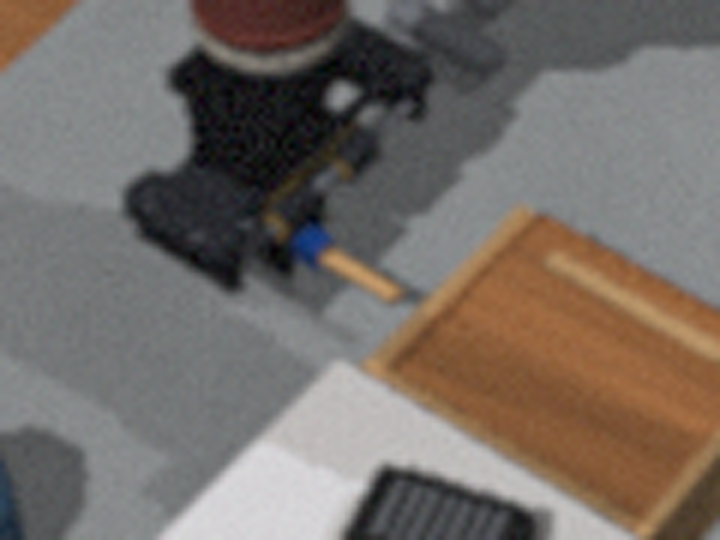

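View pics/top2.png

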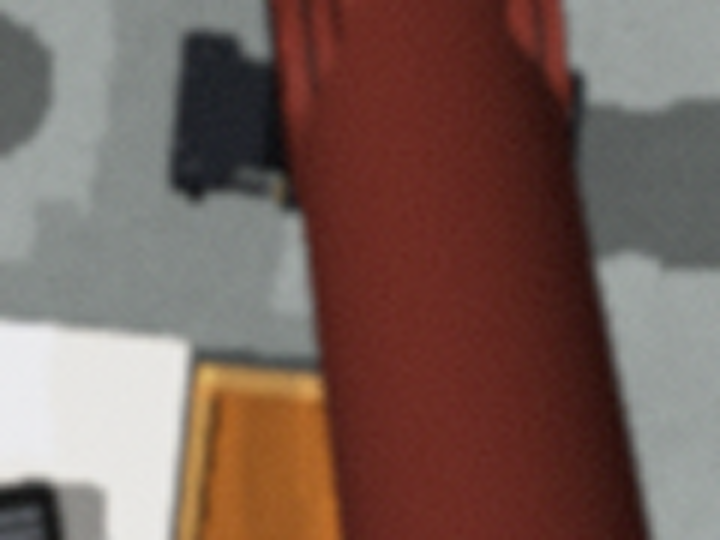

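```bash
python3 - <<'E'
from h import *
d=dict(np.load("pics/side2.npz"))
p=np.array([.675,-.0323,.0302]);w=np.radians(-5);xd=np.array([np.cos(w),np.sin(w),0])
for zc in(.046,.048,.050):
  c=np.array([p[0],p[1],zc]); print(zc,"tip exp",proj(d,[c-.08*xd]).round(1),"grip end",proj(d,[c-.025*xd]).round(1))
C=lambda x,y:((np.array([x,y])-.5*0)/6+0)  # crop->full
full=lambda x,y:(174+(x+.5)/6-.5,138+(y+.5)/6-.5)
print("tip seen",full(392,292),"grip end seen",full(322,255))
# model box outline
b=np.array([.469,-.014]);w=np.radians(-4.9);bx=np.array([np.cos(w),np.sin(w)]);by=np.array([-np.sin(w),np.cos(w)])
def B(x,y,z): q=b+x*bx+y*by; return [q[0],q[1],z]
pts=[B(.095,.075,.084),B(.095,-.075,.084),B(-.095,-.075,.084),B(-.095,.075,.084)]
im=cv2.resize(d["img"][100:240,170:350,::-1],None,fx=4,fy=4,interpolation=cv2.INTER_CUBIC)
def pl(pts,col):
    q=((proj(d,pts)-[170,100]+.5)*4-.5).round().astype(np.int32); cv2.polylines(im,[q],True,col,1,cv2.LINE_AA)
pl(pts,(0,255,0))
e=b+.078*by; S=lambda x,y:[*(e+x*bx+y*by),.09]
pl([S(-.105,0),S(.105,0),S(.105,.22),S(-.105,.22)],(255,0,255))
c=np.array([p[0],p[1],.048]); pl([c-.08*xd,c-.025*xd],(255,255,0))
cv2.imwrite("pics/ov2.png",im)
d=dict(np.load("pics/top0.npz"))
im=cv2.resize(d["img"][150:260,160:310,::-1],None,fx=5,fy=5,interpolation=cv2.INTER_CUBIC)
def pl(pts,col):
    q=((proj(d,pts)-[160,150]+.5)*5-.5).round().astype(np.int32); cv2.polylines(im,[q],True,col,1,cv2.LINE_AA)
pl(pts,(0,255,0));pl([S(-.105,0),S(.105,0),S(.105,.22),S(-.105,.22)],(255,0,255))
cv2.imwrite("pics/ov0.png",im)
E
```

```text
0.046 tip exp [[239.3 187.5]] grip end [[227.2 180.3]]
0.048 tip exp [[239.3 187.1]] grip end [[227.2 180. ]]
0.05 tip exp [[239.3 186.8]] grip end [[227.2 179.6]]
tip seen (238.91666666666669, 186.25) grip end seen (227.25, 180.08333333333334)
```

View pics/ov2.png

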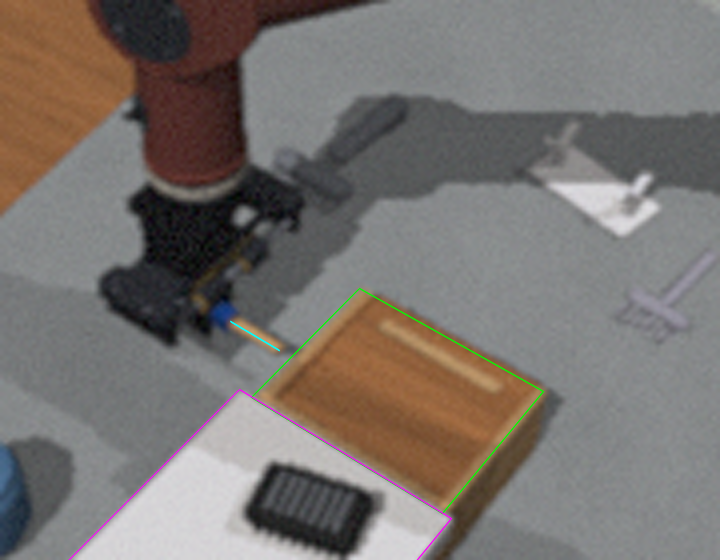

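View pics/ov0.png

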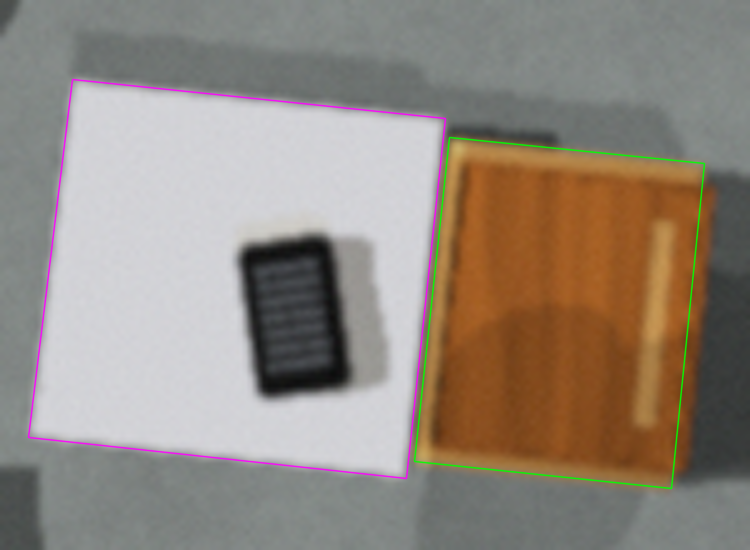

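```bash
cat > tip.py <<'E'
import sys; from h import *
# fit centreline of visible orange part of dowel in side image; residual in px vs expected line
def fit(d,p,yaw,zc,show=True):
    w=np.radians(yaw);xd=np.array([np.cos(w),np.sin(w),0]);c=np.array([p[0],p[1],zc])
    a,b=proj(d,[c-.08*xd,c-.025*xd]); hsv=cv2.cvtColor(d["img"],cv2.COLOR_RGB2HSV)
    m=(hsv[...,0]<25)&(hsv[...,1]>70)
    v,u=np.nonzero(m); q=np.c_[u,v]; t=(q-a)@(b-a)/((b-a)@(b-a)); n=np.array([-(b-a)[1],(b-a)[0]])/np.linalg.norm(b-a); e=(q-a)@n
    k=(t>-.1)&(t<1)&(abs(e)<4); print("n",k.sum(),"perp res px",e[k].mean().round(2),"n dir",n.round(2),"t range",t[k].min().round(2),t[k].max().round(2),"slope",np.polyfit(t[k],e[k],1).round(2))
    for nm,dv in(("dz+2mm",[0,0,.002]),("dy+2mm",[0,.002,0])): print(nm,((proj(d,[c-.05*xd+dv])-proj(d,[c-.05*xd]))@n).round(2))
if __name__=="__main__":
    fit(dict(np.load("pics/side2.npz")),[.675,-.0323],-5,.048)
E
python3 tip.py
```

```text
n 49 perp res px 0.37 n dir [ 0.51 -0.86] t range -0.04 0.97 slope [-0.47  0.6 ]
dz+2mm [0.3]
dy+2mm [-0.48]
```

```bash
python3 go.py 0.6453 -0.0289 0.0267 -4.9
python3 -m jog '[[-0.01,-0.001,0.003,0,-0.004,-0.002,1],[-0.01,0,0,0,0,0,1],[-0.007,0,0,0,0,0,1],[0,0,0,0,0,0,1]]'
python3 go.py 0.6453 -0.0289 0.0267 -4.9
```

```text
t 7.1 pos [ 0.675  -0.0323  0.0302] yaw -4.98 F [-0.   0.6 -0.9] gap 0.0175
turn [-0.    -0.004 -0.001] shift after turn [-0.0299 -0.0008  0.0035] now [-0.0299 -0.0008  0.0034]
time: 7.5
tool_pos: [0.6461, -0.0284, 0.0283]
ee_rot: [-0.0, 0.999, -0.042, 0.001]
ft_force: [0.5, 0.6, -1.1]
finger_gap: 0.0177
t 7.5 pos [ 0.6461 -0.0284  0.0283] yaw -4.82 F [ 0.5  0.6 -1.1] gap 0.0177
turn [-0.    -0.001  0.001] shift after turn [-0.0008  0.0006  0.0016] now [-0.0008  0.0006  0.0016]
```

```bash

python3 -m jog '[[-0.001,0.0005,0.0015,0,-0.001,0.001,1],[-0.004,0,0,0,0,0,1],[-0.004,0,0,0,0,0,1],[-0.004,0,0,0,0,0,1],[0,0,0,0,0,0,1]]'
python3 go.py 0.6184 -0.0266 0.0267 -4.9
```

```text
time: 8.0
tool_pos: [0.6321, -0.0279, 0.0269]
ee_rot: [-0.0, 0.999, -0.043, 0.0]
ft_force: [-0.0, -0.5, -0.5]
finger_gap: 0.0178
t 8.0 pos [ 0.6321 -0.0279  0.0269] yaw -4.9 F [-0.  -0.5 -0.5] gap 0.0178
turn [-0.    -0.001 -0.   ] shift after turn [-0.0137 -0.0002  0.0002] now [-0.0137 -0.0002  0.0002]
```

```bash

python3 -m jog '[[-0.004,0,0,0,0,0,1],[-0.004,0,0,0,0,0,1],[-0.004,0,0,0,0,0,1],[-0.003,0,0,0,0,0,1],[0,0,0,0,0,0,1]]'
python3 go.py 0.6184 -0.0266 0.0267 -4.9
python3 - <<'E'
from bench import robot
from h import *
d=robot.snapshot("side"); c=cv2.resize(d["img"][100:240,170:350,::-1],None,fx=4,fy=4,interpolation=cv2.INTER_CUBIC)
cv2.imwrite("pics/side3.png",c)
E
```

```text
time: 8.5
tool_pos: [0.6201, -0.0269, 0.0285]
ee_rot: [-0.0, 0.999, -0.043, 0.005]
ft_force: [4.9, -0.7, -2.5]
finger_gap: 0.0177
t 8.5 pos [ 0.6201 -0.0269  0.0285] yaw -4.92 F [ 4.9 -0.7 -2.5] gap 0.0177
turn [-0.001 -0.01  -0.   ] shift after turn [-0.0017 -0.0001  0.0018] now [-0.0017 -0.0001  0.0018]
```

View pics/side3.png

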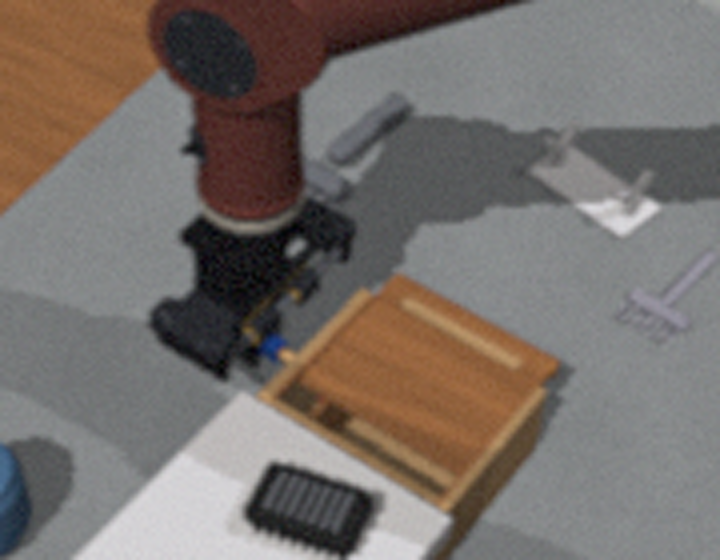

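The lid is sliding open; a gap shows at crop (370,440). I'll hold, then withdraw.

```bash

python3 -m jog '[[0,0,0.001,0,0,0,1],[0,0,0,0,0,0,1],[0,0,0,0,0,0,1],[0,0,0,0,0,0,1],[0,0,0,0,0,0,1],[0.01,0,0,0,-0.008,0,1],[0.02,0,0,0,0,0,1],[0.02,0,0,0,0,0,1],[0.01,0,0,0,0,0,1],[0,0,0,0,0,0,1]]'
python3 go.py 0.673 -0.0315 0.027 -4.9
python3 - <<'E'
from bench import robot
from h import *
d=robot.snapshot("side"); np.savez("pics/side4.npz",**d);c=cv2.resize(d["img"][100:240,170:350,::-1],None,fx=4,fy=4,interpolation=cv2.INTER_CUBIC)
cv2.imwrite("pics/side4.png",c)
E
```

```text
time: 9.55
tool_pos: [0.6769, -0.0319, 0.0254]
ee_rot: [-0.0, 0.999, -0.043, -0.005]
ft_force: [-0.7, -0.3, -0.7]
finger_gap: 0.018
t 9.55 pos [ 0.6769 -0.0319  0.0254] yaw -4.9 F [-0.7 -0.3 -0.7] gap 0.018
turn [ 0.     0.009 -0.   ] shift after turn [-0.004  -0.     -0.0016] now [-0.004  -0.     -0.0016]
```

View pics/side4.png

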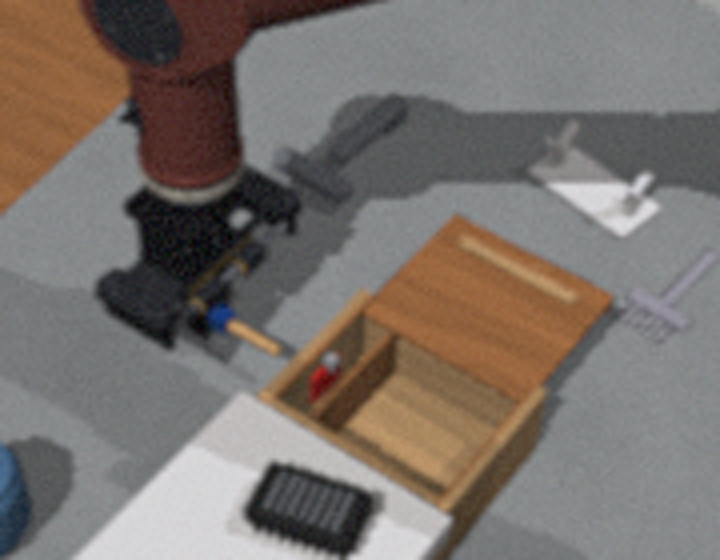

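The lid is open, with the red latch at crop (322,380) and the bay empty and clear. Next I return the dowel: lift, then travel back.

```bash

python3 -m jog '[[0,0,-0.03,0,0.009,0,1],[0,0,-0.04,0,0,0,1],[0,0,-0.04,0,0,0,1],[0,0,-0.04,0,0,0,1],[0,0,0,0,0,0,1]]'
python3 go.py 0.4607 -0.3965 0.17 -16
```

```text
time: 10.1
tool_pos: [0.6691, -0.0308, 0.1768]
ee_rot: [0.0, 0.999, -0.042, -0.007]
ft_force: [0.4, 0.3, 0.6]
finger_gap: 0.0178
t 10.1 pos [ 0.6691 -0.0308  0.1768] yaw -4.82 F [0.4 0.3 0.6] gap 0.0178
turn [0.002 0.013 0.195] shift after turn [-0.0996  0.409   0.0068] now [-0.1769  0.3819  0.0094]
```

```bash

python3 -m jog '[[0,0,0,0,0.013,0.1,1],[0,0,0,0,0,0.09,1],[-0.01,0.04,0,0,0,0,1],[-0.01,0.04,0,0,0,0,1],[-0.01,0.04,0,0,0,0,1],[-0.01,0.04,0,0,0,0,1],[-0.01,0.04,0,0,0,0,1],[-0.01,0.04,0,0,0,0,1],[-0.01,0.04,0,0,0,0,1],[-0.01,0.04,0,0,0,0,1]]'
python3 go.py 0.4607 -0.3965 0.17 -16
```

```text
time: 11.1
tool_pos: [0.49, -0.3139, 0.1727]
ee_rot: [-0.002, 0.991, -0.134, -0.004]
ft_force: [0.1, 0.9, -0.3]
finger_gap: 0.0177
t 11.1 pos [ 0.49   -0.3139  0.1727] yaw -15.38 F [ 0.1  0.9 -0.3] gap 0.0177
turn [-0.003  0.009  0.011] shift after turn [-0.0054  0.0875  0.0027] now [-0.0063  0.0874  0.0025]
```

```bash

python3 -m jog '[[-0.002,0.035,0,-0.003,0.009,0.011,1],[-0.002,0.03,0,0,0,0,1],[-0.001,0.014,0,0,0,0,1],[0,0,0,0,0,0,1]]'
python3 go.py 0.4607 -0.3965 0.17 -16
python3 - <<'E'
from bench import robot
from h import *
for n in("side","top"):
    d=robot.snapshot(n); np.savez(f"pics/{n}5.npz",**d)
    cv2.imwrite(f"pics/{n}5.png",cv2.resize(d["img"][:,:,::-1],(800,600),interpolation=cv2.INTER_CUBIC))
d=dict(np.load("pics/side5.npz"))
# overlay rest model
b=np.array([.4605,-.3955]);w=np.radians(-15);bx=np.array([np.cos(w),np.sin(w)]);by=np.array([-np.sin(w),np.cos(w)])
r0,c0,f=100,260,7; im=cv2.resize(d["img"][r0:r0+80,c0:c0+100,::-1],None,fx=f,fy=f,interpolation=cv2.INTER_CUBIC)
def pl(pts,col):
    q=((proj(d,[[*(b+x*bx+y*by),z] for x,y,z in pts])-[c0,r0]+.5)*f-.5).round().astype(np.int32); cv2.polylines(im,[q],True,col,1,cv2.LINE_AA)
pl([(-.065,-.03,.008),(.065,-.03,.008),(.065,.03,.008),(-.065,.03,.008)],(0,255,0))
for s in(-.048,.048): pl([(s,-.018,.052),(s,0,.034),(s,.018,.052)],(0,0,255))
cv2.imwrite("pics/rest5.png",im)
E
```

```text
time: 11.5
tool_pos: [0.4536, -0.3944, 0.1706]
ee_rot: [-0.0, 0.99, -0.144, -0.003]
ft_force: [0.6, 0.2, -0.8]
finger_gap: 0.0177
t 11.5 pos [ 0.4536 -0.3944  0.1706] yaw -16.61 F [ 0.6  0.2 -0.8] gap 0.0177
turn [ 0.001  0.006 -0.011] shift after turn [0.0074 0.0001 0.0006] now [0.0074 0.     0.0005]
```

View pics/rest5.png

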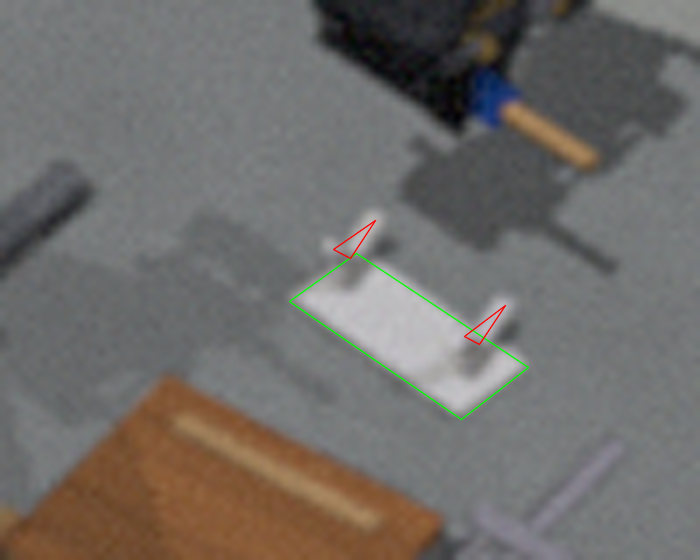

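View pics/top5.png

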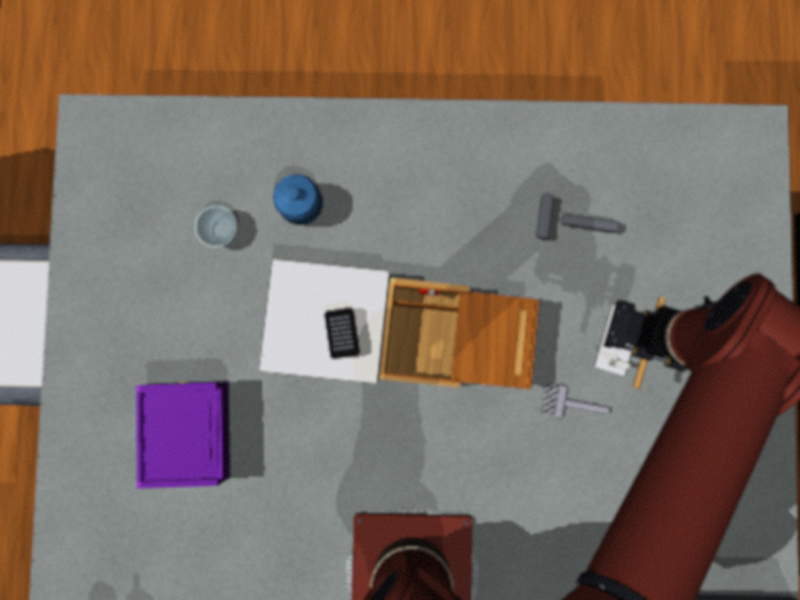

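The rest model lines up at (0.4605,-0.3955) with yaw about -15°. I'll align, then lower in stages.

```bash

python3 -m jog '[[0.007,0,0.03,0.001,0.006,-0.02,1],[0,0,0.03,0,0,0,1],[0,0,0.015,0,0,0,1],[0,0,0,0,0,0,1]]'
python3 go.py 0.4607 -0.396 0.05 -15.5
```

```text
time: 12.0
tool_pos: [0.4687, -0.3844, 0.0944]
ee_rot: [-0.002, 0.992, -0.126, 0.003]
ft_force: [-0.1, -0.1, -0.8]
finger_gap: 0.0178
t 12.0 pos [ 0.4687 -0.3844  0.0944] yaw -14.53 F [-0.1 -0.1 -0.8] gap 0.0178
turn [-0.005 -0.004  0.017] shift after turn [-0.0047  0.0133  0.0444] now [-0.0051  0.0134  0.0443]
```

```bash

python3 -m jog '[[-0.005,0.013,0.01,-0.005,-0.004,0.012,1],[0,0,0.01,0,0,0,1],[0,0,0.01,0,0,0,1],[0,0,0,0,0,0,1]]'
python3 go.py 0.4607 -0.396 0.05 -15.5
```

```text
time: 12.4
tool_pos: [0.4629, -0.3942, 0.0641]
ee_rot: [0.0, 0.991, -0.131, 0.001]
ft_force: [-0.2, 0.4, -0.9]
finger_gap: 0.0179
t 12.4 pos [ 0.4629 -0.3942  0.0641] yaw -15.03 F [-0.2  0.4 -0.9] gap 0.0179
turn [-0.    -0.003  0.008] shift after turn [-0.0016  0.0024  0.0141] now [-0.0017  0.0023  0.0141]
```

```bash

python3 -m jog '[[-0.0015,0.0025,0.01,0,-0.003,0.004,1],[0,0,0.01,0,0,0,1],[0,0,0.01,0,0,0,1],[0,0,0,0,0,0,1]]'
python3 go.py 0.4607 -0.396 0.0245 -15.5
```

```text
time: 12.8
tool_pos: [0.4609, -0.3967, 0.0321]
ee_rot: [0.0, 0.991, -0.133, 0.0]
ft_force: [-0.0, 0.3, -1.5]
finger_gap: 0.0177
t 12.8 pos [ 0.4609 -0.3967  0.0321] yaw -15.3 F [-0.   0.3 -1.5] gap 0.0177
turn [ 0.    -0.     0.003] shift after turn [-0.0004 -0.0006  0.0076] now [-0.0004 -0.0006  0.0076]
```

```bash

python3 -m jog '[[0,-0.0005,0.004,0,0,0,1],[0,0,0.003,0,0,0,1],[0,0,0.001,0,0,0,1],[0,0,0,0,0,0,1]]'
python3 go.py 0.4607 -0.396 0.0245 -15.5
```

```text
time: 13.2
tool_pos: [0.4614, -0.3985, 0.0252]
ee_rot: [0.002, 0.991, -0.134, 0.001]
ft_force: [-1.1, -0.6, -0.3]
finger_gap: 0.0178
t 13.2 pos [ 0.4614 -0.3985  0.0252] yaw -15.39 F [-1.1 -0.6 -0.3] gap 0.0178
turn [ 0.003 -0.003  0.002] shift after turn [-0.0014 -0.0022  0.0007] now [-0.0014 -0.0022  0.0007]
```

Height matches the grasp height. Releasing slowly in place.

```bash

python3 -m jog '[[0,-0.001,0.001,0,0,0,1],[0,0,0,0,0,0,0.5],[0,0,0,0,0,0,0],[0,0,0,0,0,0,-1],[0,0,0,0,0,0,-1],[0,0,0,0,0,0,-1],[0,0,0,0,0,0,-1],[0,0,0,0,0,0,-1],[0,0,0,0,0,0,-1]]'
python3 go.py 0.4607 -0.396 0.15 -15.5
```

```text
time: 14.1
tool_pos: [0.4623, -0.3965, 0.0241]
ee_rot: [0.001, 0.991, -0.133, 0.001]
ft_force: [0.8, 0.2, 0.2]
finger_gap: 0.07
t 14.1 pos [ 0.4623 -0.3965  0.0241] yaw -15.32 F [0.8 0.2 0.2] gap 0.07
turn [ 0.002 -0.003  0.003] shift after turn [-1.700e-03 -1.000e-04 -1.259e-01] now [-0.0013  0.0002 -0.1259]
```

```bash

python3 -m jog '[[0,0,-0.02,0,0,0,-1],[0,0,-0.04,0,0,0,-1],[0,0,-0.05,0,0,0,-1],[0,0,-0.05,0,0,0,-1],[0,0,-0.02,0,0,0,-1],[0,0,0,0,0,0,-1]]'
python3 go.py 0.4667 0.184 0.2 85.1
python3 - <<'E'
from bench import robot
from h import *
d=robot.snapshot("side"); np.savez("pics/side6.npz",**d)
r0,c0,f=100,260,7; cv2.imwrite("pics/rest6.png",cv2.resize(d["img"][r0:r0+80,c0:c0+100,::-1],None,fx=f,fy=f,interpolation=cv2.INTER_CUBIC))
E
```

```text
time: 14.7
tool_pos: [0.4607, -0.3951, 0.2095]
ee_rot: [0.0, 0.991, -0.133, -0.0]
ft_force: [-0.2, 0.2, -0.9]
finger_gap: 0.087
t 14.7 pos [ 0.4607 -0.3951  0.2095] yaw -15.32 F [-0.2  0.2 -0.9] gap 0.087
turn [ 0.000e+00  1.000e-03 -1.753e+00] shift after turn [ 0.5775 -0.0435  0.0095] now [-0.1473 -0.5602  0.0092]
```

View pics/rest6.png

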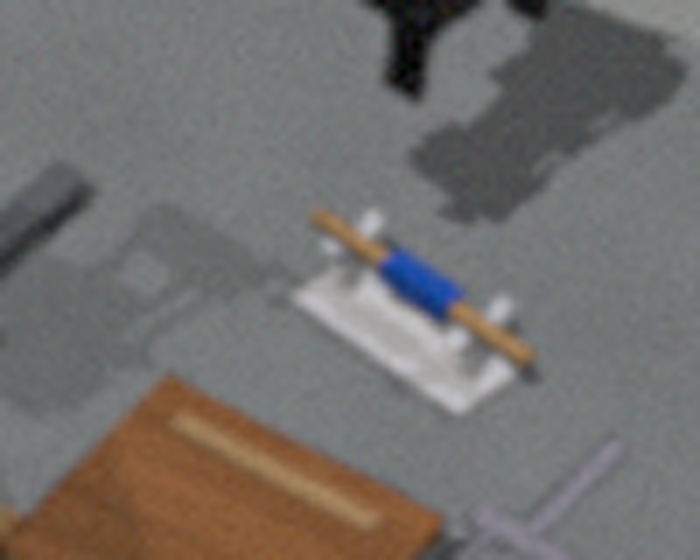

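The dowel lies back in both Vs, with its grip at crop (420,283) midway between them. Now the brush: turn, and travel over to behind it.

```bash

python3 -m jog '[[0,0,-0.005,0,0,-0.14,0.2],[0,0,0,0,0,-0.14,0.2],[0,0,0,0,0,-0.14,0.2],[0,0,0,0,0,-0.14,0.2],[0,0,0,0,0,-0.14,0.2],[0,0,0,0,0,-0.14,0.2],[0,0,0,0,0,-0.14,0.2],[0,0,0,0,0,-0.14,0.2],[0,0,0,0,0,-0.14,0.2],[0,0,0,0,0,-0.14,0.2]]'
python3 -m jog '[[0,0,0,0,0,-0.14,0.2],[0,0,0,0,0,-0.13,0.2],[0,0,0,0,0,-0.05,0.2]]'
python3 go.py 0.4667 0.184 0.2 85.1
```

```text
time: 15.75
tool_pos: [0.4541, -0.3898, 0.193]
ee_rot: [-0.013, 0.829, 0.559, -0.004]
ft_force: [0.7, 0.6, 0.2]
finger_gap: 0.0355
time: 16.05
tool_pos: [0.4518, -0.3879, 0.1861]
ee_rot: [-0.018, 0.723, 0.691, -0.003]
ft_force: [-0.3, -0.1, -0.8]
finger_gap: 0.0346
t 16.05 pos [ 0.4518 -0.3879  0.1861] yaw 87.36 F [-0.3 -0.1 -0.8] gap 0.0346
turn [-0.03  -0.021  0.04 ] shift after turn [ 0.5711 -0.034  -0.0139] now [ 0.5722 -0.0115 -0.0011]
```

```bash

python3 -m jog '[[0,0,-0.012,-0.03,-0.021,0.04,0.2],[0.04,0,-0.005,0,0,0,0.2],[0.045,0,0,0,0,0,0.2],[0.045,-0.003,0,0,0,0,0.2],[0.045,-0.003,0,0,0,0,0.2],[0.045,-0.003,0,0,0,0,0.2],[0.045,-0.003,0,0,0,0,0.2],[0.045,-0.003,0,0,0,0,0.2],[0.045,-0.003,0,0,0,0,0.2],[0.045,-0.003,0,0,0,0,0.2]]'
python3 go.py 0.4667 0.184 0.2 85.1
```

```text
time: 17.05
tool_pos: [0.4565, 0.0217, 0.1857]
ee_rot: [-0.011, 0.741, 0.672, -0.005]
ft_force: [1.2, -0.1, -0.4]
finger_gap: 0.0346
t 17.05 pos [0.4565 0.0217 0.1857] yaw 84.39 F [ 1.2 -0.1 -0.4] gap 0.0346
turn [-0.023 -0.007 -0.012] shift after turn [ 0.1625 -0.0037 -0.0143] now [ 0.1626 -0.006  -0.0129]
```

```bash

python3 -m jog '[[0.04,-0.001,-0.004,-0.012,-0.004,-0.012,0.2],[0.045,-0.001,-0.004,-0.012,-0.004,0,0.2],[0.045,-0.001,0,0,0,0,0.2],[0.04,0,0,0,0,0,0.2],[0.008,0,0,0,0,0,0.2],[0,0,0,0,0,0,0.2]]'
python3 go.py 0.4673 0.2 0.13 85.1
```

```text
time: 17.65
tool_pos: [0.4619, 0.2118, 0.1855]
ee_rot: [-0.004, 0.734, 0.68, -0.004]
ft_force: [0.2, -0.4, -0.4]
finger_gap: 0.0345
t 17.65 pos [0.4619 0.2118 0.1855] yaw 85.63 F [ 0.2 -0.4 -0.4] gap 0.0345
turn [-0.011 -0.     0.009] shift after turn [-0.0113  0.0064  0.0555] now [-0.0114  0.0069  0.0554]
```

```bash

python3 -m jog '[[-0.008,0.006,0.03,-0.011,0,0.009,0.2],[0,0,0.02,0,0,0,0.2],[0,0,0.01,0,0,0,0.2],[0,0,0,0,0,0,0.2]]'
python3 go.py 0.4673 0.2 0.102 85.1
python3 - <<'E'
from bench import robot
from h import *
d=robot.snapshot("side"); cv2.imwrite("pics/side7.png",cv2.resize(d["img"][120:270,150:350,::-1],None,fx=4,fy=4,interpolation=cv2.INTER_CUBIC))
E
```

```text
time: 18.05
tool_pos: [0.4661, 0.1978, 0.1204]
ee_rot: [-0.0, 0.738, 0.675, -0.002]
ft_force: [-1.1, 0.3, 0.1]
finger_gap: 0.0348
t 18.05 pos [0.4661 0.1978 0.1204] yaw 84.91 F [-1.1  0.3  0.1] gap 0.0348
turn [-0.004  0.003 -0.003] shift after turn [0.0023 0.0011 0.0184] now [0.0023 0.0011 0.0184]
```

View pics/side7.png

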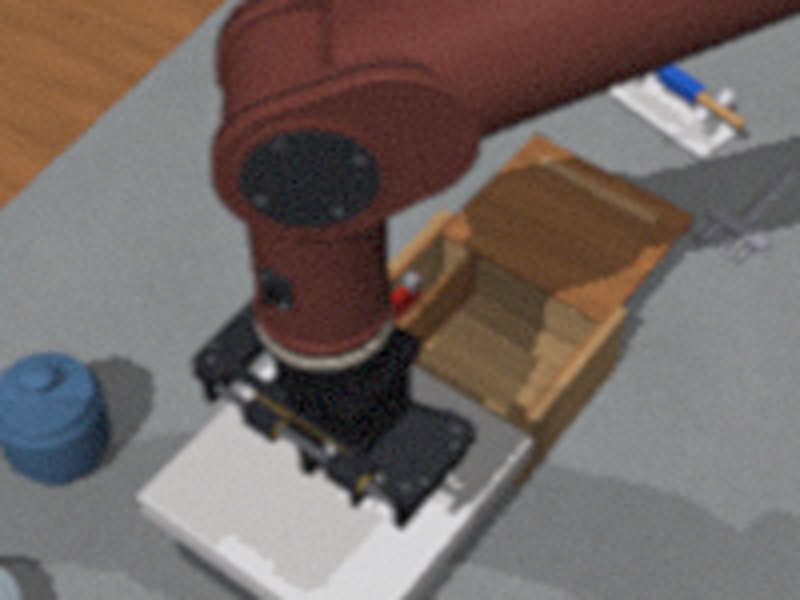

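```bash

python3 -m jog '[[0.001,0.001,0.01,-0.004,0.003,-0.003,0.2],[0,0,0.008,0,0,0,0.2],[0,0,0,0,0,0,0.2]]'
python3 go.py 0.4673 0.2 0.102 85.1
python3 -m jog '[[-0.01,0,0,0,0,0,0.2],[-0.01,0,0,0,0,0,0.2],[-0.01,0,0,0,0,0,0.2],[-0.01,0,0,0,0,0,0.2],[0,0,0,0,0,0,0.2]]'
python3 go.py 0.4625 0.1405 0.102 85.1
```

```text
time: 18.4
tool_pos: [0.4689, 0.1985, 0.1035]
ee_rot: [0.001, 0.737, 0.676, 0.002]
ft_force: [0.8, 0.2, 0.9]
finger_gap: 0.0349
t 18.4 pos [0.4689 0.1985 0.1035] yaw 85.01 F [0.8 0.2 0.9] gap 0.0349
turn [ 0.004 -0.002 -0.002] shift after turn [ 0.0014 -0.0017  0.0015] now [ 0.0014 -0.0017  0.0015]
time: 18.9
tool_pos: [0.4658, 0.1549, 0.1044]
ee_rot: [0.002, 0.737, 0.676, 0.003]
ft_force: [0.0, -1.4, -0.9]
finger_gap: 0.0347
t 18.9 pos [0.4658 0.1549 0.1044] yaw 85.0 F [ 0.  -1.4 -0.9] gap 0.0347
turn [ 0.006 -0.002 -0.002] shift after turn [-0.0146 -0.002   0.0024] now [-0.0146 -0.002   0.0024]
```

```bash

python3 -m jog '[[-0.01,-0.002,0.002,0.006,-0.002,0,0.2],[-0.01,0,0,0,0,0,0.2],[-0.01,0,0,0,0,0,0.2],[-0.01,0,0,0,0,0,0.2],[-0.008,0,0,0,0,0,0.2],[0,0,0,0,0,0,0.2]]'
python3 go.py 0.4558 0.0654 0.102 85.1
python3 - <<'E'
from bench import robot
from h import *
for n in("side","top"):
    d=robot.snapshot(n); cv2.imwrite(f"pics/{n}8.png",cv2.resize(d["img"][120:270,150:350,::-1],None,fx=4,fy=4,interpolation=cv2.INTER_CUBIC))
E
```

```text
time: 19.5
tool_pos: [0.4592, 0.1027, 0.1026]
ee_rot: [0.0, 0.738, 0.675, 0.0]
ft_force: [-0.4, -0.2, 0.1]
finger_gap: 0.0347
t 19.5 pos [0.4592 0.1027 0.1026] yaw 84.95 F [-0.4 -0.2  0.1] gap 0.0347
turn [ 0.     0.    -0.003] shift after turn [-0.0375 -0.0002  0.0006] now [-0.0375 -0.0001  0.0006]
```

View pics/side8.png

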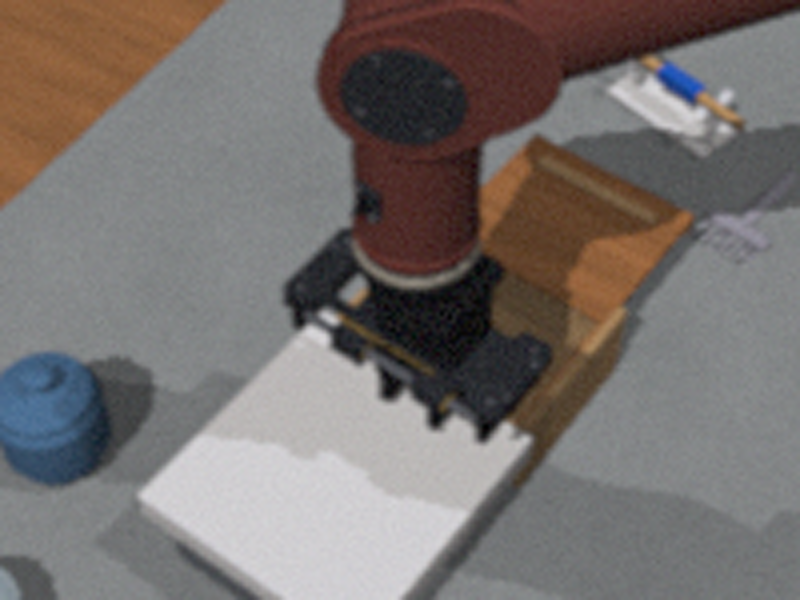

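View pics/top8.png

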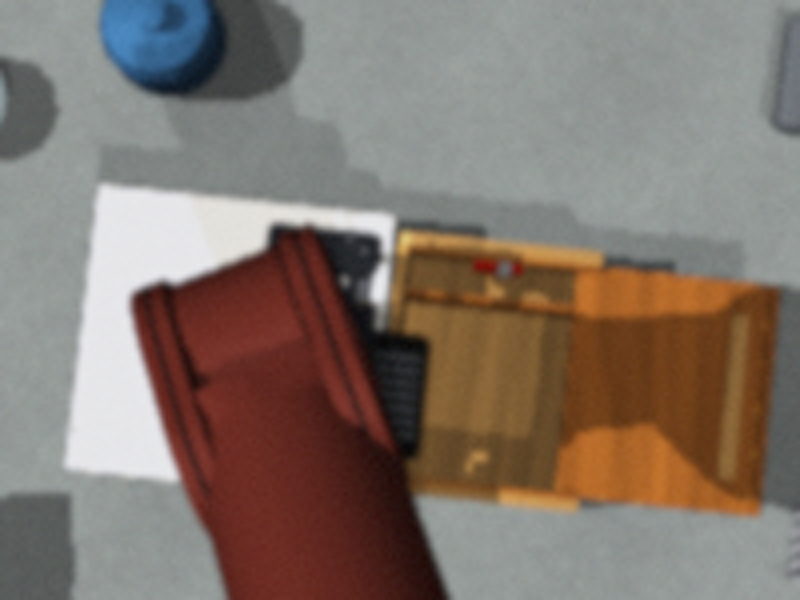

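Top crop: the brush is square to the edge, leading edge at column 428 and past the rim at 400. It lies within the bay, rows 338–455 against bay rows 305–490. I'll keep pushing.

```bash

python3 -m jog '[[-0.01,0,0,0,0,0,0.2],[-0.01,0,0,0,0,0,0.2],[-0.01,0,0,0,0,0,0.2],[-0.01,0,0,0,0,0,0.2],[-0.01,0,0,0,0,0,0.2],[0,0,0,0,0,0,0.2],[0,0,0,0,0,0,0.2]]'
python3 go.py 0.4528 0.0305 0.102 85.1
python3 - <<'E'
from bench import robot
from h import *
for n in("side","top"):
    d=robot.snapshot(n); cv2.imwrite(f"pics/{n}9.png",cv2.resize(d["img"][120:270,150:350,::-1],None,fx=4,fy=4,interpolation=cv2.INTER_CUBIC))
E
```

```text
time: 20.3
tool_pos: [0.4544, 0.0497, 0.1025]
ee_rot: [-0.0, 0.737, 0.676, 0.0]
ft_force: [-0.3, -0.3, 0.1]
finger_gap: 0.0349
t 20.3 pos [0.4544 0.0497 0.1025] yaw 85.03 F [-0.3 -0.3  0.1] gap 0.0349
turn [-0.    -0.001 -0.001] shift after turn [-0.0193  0.0001  0.0005] now [-0.0193  0.0001  0.0005]
```

View pics/top9.png

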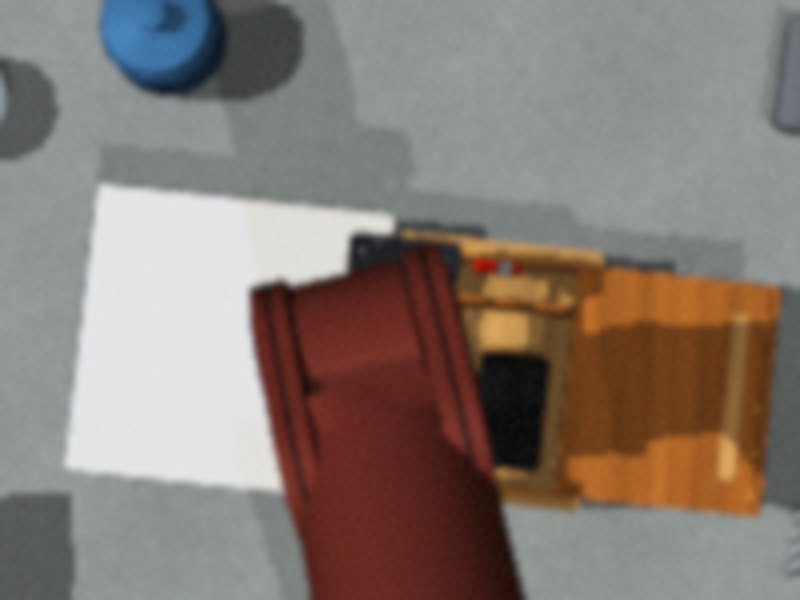

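View pics/side9.png

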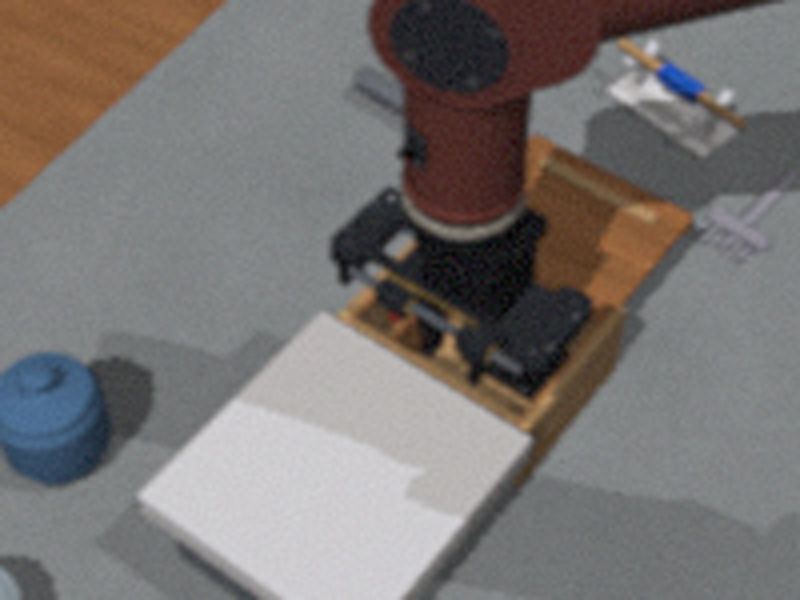

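The brush has dropped into the bay; it shows as black at (515,410) in the top crop. I'll raise and back off, then check.

```bash

python3 -m jog '[[0,0,-0.02,0,0,0,0.2],[0,0,-0.04,0,0,0,0.2],[0,0,-0.05,0,0,0,0.2],[0.04,0,-0.03,0,0,0,0.2],[0.045,0,0,0,0,0,0.2],[0.045,0,0,0,0,0,0.2],[0.045,0,0,0,0,0,0.2],[0.045,0,0,0,0,0,0.2],[0.02,0,0,0,0,0,0.2],[0,0,0,0,0,0,0.2]]'
python3 - <<'E'
from bench import robot
from h import *
for n in("side","top"):
    d=robot.snapshot(n); np.savez(f"pics/{n}10.npz",**d); cv2.imwrite(f"pics/{n}10.png",cv2.resize(d["img"][:,:,::-1],(800,600),interpolation=cv2.INTER_CUBIC))
b=np.array([.469,-.014]);w=np.radians(-4.9);bx=np.array([np.cos(w),np.sin(w)]);by=np.array([-np.sin(w),np.cos(w)])
for n in("top","side"):
    d=dict(np.load(f"pics/{n}10.npz")); P=cloud(d); q=P[...,:2]-b; x=q@bx; y=q@by; z=P[...,2]
    V=d["img"].max(2); m=(V<60)&(abs(x)<.12)&(abs(y)<.08)&(z<.12)
    print(n,"brush n",m.sum(),"box xyz pct",[np.percentile(k[m],[5,50,95]).round(3).tolist() for k in(x,y,z)])
    m=(z>.06)&(z<.1)&(abs(x)<.08)&(y<-.1)&(y>-.3); print("lid outer y",np.percentile(y[m],[1,3,50]).round(3))
    h=cv2.cvtColor(d["img"],cv2.COLOR_RGB2HSV); X,Y=P[...,0],P[...,1]; rr=(X>.35)&(X<.6)&(Y<-.33)&(Y>-.5)&(z>.03)
    g=rr&(h[...,0]>100)&(h[...,0]<130)&(h[...,1]>110); vv,uu=np.nonzero(g); print("grip",plane(d,np.c_[uu,vv],.05).mean(0).round(4))
    m=rr&(h[...,0]<25)&(h[...,1]>80); vv,uu=np.nonzero(m); r,_=rect(plane(d,np.c_[uu,vv],.0465)); print("wood",r)
E
```

```text
time: 21.4
tool_pos: [0.4737, 0.3023, 0.2496]
ee_rot: [-0.002, 0.737, 0.676, 0.003]
ft_force: [-0.5, -0.9, -0.4]
finger_gap: 0.035
top brush n 477 box xyz pct [[-0.064, -0.026, 0.012], [-0.044, -0.021, 0.003], [0.023, 0.029, 0.042]]
lid outer y [-0.207 -0.205 -0.154]
grip [ 0.461  -0.3962  0.05  ]
wood ((0.46078693866729736, -0.39595451951026917), (0.010972618125379086, 0.1569661796092987), 74.04573822021484)
side brush n 309 box xyz pct [[-0.061, -0.026, 0.007], [-0.041, -0.013, 0.005], [0.021, 0.031, 0.041]]
lid outer y [-0.207 -0.204 -0.152]
grip [ 0.4583 -0.394   0.05  ]
wood ((0.45890021324157715, -0.3955056071281433), (0.011884038336575031, 0.15931610763072968), 74.64232635498047)
```

View pics/top10.png

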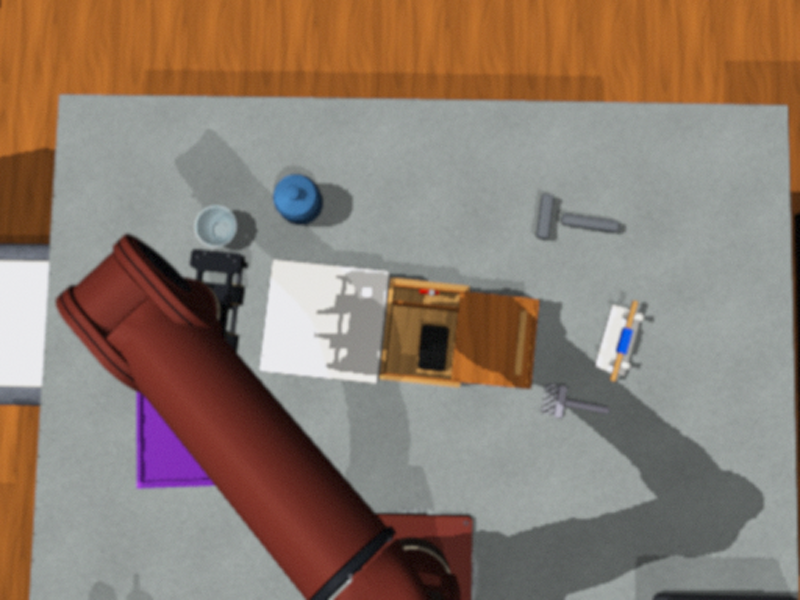

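View pics/side10.png

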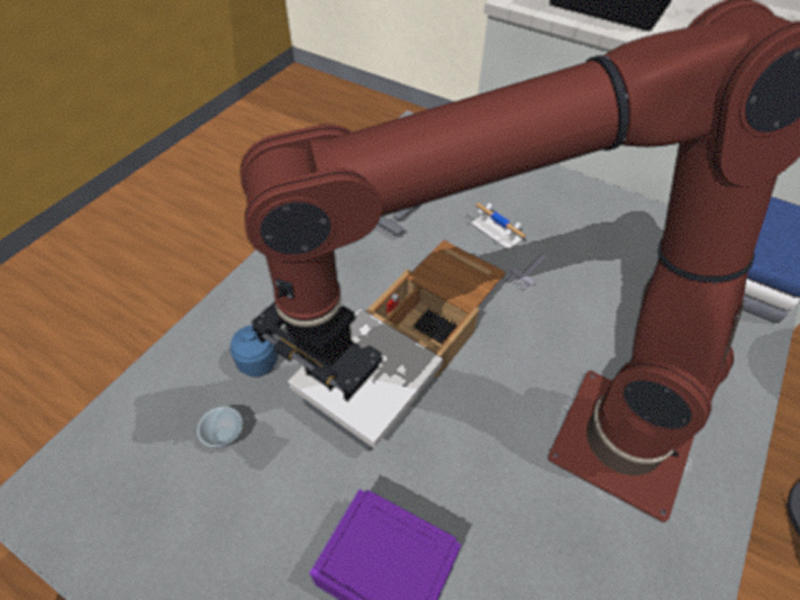

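The brush lies flat in the bay, at (433,347) in the top view. The lid lip is at box y -0.207, the dowel is in its Vs and the bystanders haven't moved. I'll let it settle briefly and hand in.

```bash

python3 -m jog '[[0,0,0,0,0,0,0.2],[0,0,0,0,0,0,0.2],[0,0,0,0,0,0,0.2]]'
python3 -c "
from bench import robot
s=robot.read_state();print(s['time'],s['ft_force'])
print(robot.close_job())"
```

```text
time: 21.8
tool_pos: [0.4752, 0.2957, 0.2494]
ee_rot: [-0.0, 0.739, 0.674, 0.002]
ft_force: [-0.9, 0.4, -0.1]
finger_gap: 0.0347
21.8 [-0.88965215  0.4399303  -0.10950964]
the job is handed in; nothing more can be done
None
```

The brush is in the open box and the dowel is back on its rest. I handed the job in at 21.8 s of the 69 s allowed.

I took the dowel from its rest and pushed its tip about 24 mm into the release hole, with about 5 N at the latch. The lid sprang open and I laid the dowel back in its Vs. Then I pushed the brush along the slab with the half-closed fingers, without lifting it, until it dropped into the bay.

Last checks from both cameras, taken just before handing in:
- **Brush:** it lies flat in the bay. Its centre is about (-26, -20) mm in box axes from the top camera, and its top is 42 mm above the counter.
- **Lid:** the outer lip is 207 mm from the box's centre line, against 208 mm when fully open.
- **Dowel:** it is within about 2 mm of where it first lay. Its axis is within about 0.03 rad of the rest's, going by my estimate of the rest's angle.
- **Bystanders:** the treat pot, ramekin, flea comb and rake look unmoved. I judged this by eye and did not measure it.
- **Robot:** the gripper is about 0.25 m above the counter and touching nothing; the force reading is within its noise (about 1 N).

Two things were not confirmed directly. I did not measure whether the latch sprang back, though there was no force left on the dowel once it was withdrawn. The two cameras also disagreed by 2 to 7 mm on some positions (up to 8 mm for the brush in the box), roughly their calibration error plus what each could see.

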